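# Sort the balcony odds and ends

### The arm

A 6-joint arm with a two-finger parallel gripper is mounted at the origin on the work surface. World frame = base frame: x ahead of the robot, y to its left, z up, the work surface at z = 0. Lengths are in m, angles in degrees, forces in N, time in s.
With the tool pointing down it reaches from about 0.4 to 0.825 m from the base axis. Payload 7 kg.
Tool frame: the origin (TCP) lies midway between the tips of the shut fingers; the grasp point (between the pads) lies 19 mm behind it (ctrl.hold_point_z is the distance from the TCP to the grasp point, in m); z points along the fingers, x is the direction in which the jaws open and shut, and the axes are right-handed (so a half turn about z gives the same grasp; the last joint's range is limited). The gripper opens to 88 mm and grips with 3 to 60 N. Pads are 19 mm wide; open, the fingers measure 130 mm over their backs; the gripper's body (78 mm by 193 mm) begins 47 mm behind the grasp point.
Start: joints at [83.772, 20.546, 0.682, 0, -70.136, -16.507], TCP at [0.261, 0.623, 0.227] pointing down, gripper open.
Joint ranges: [-176.03, 176.03], [-82.01, 121.73], [-58.28, 71.71], [-173.87, 95.51], [-174.79, -0.11], [-173.66, 173.66]. Speed limits (degrees/s): [136.94, 136.94, 172.46, 180, 180, 180].

### API

Orientations are given as [roll, pitch, yaw] about the fixed x, y, z axes, in that order (R = Rz(yaw) Ry(pitch) Rx(roll)).
In Python, from plant import ctrl gives the robot as it stands.
- The arm moves only by the tool apply_moves, never from a script. Its argument "motion" is a list of rows, each a list of 2 entries, a list of its own where there are three numbers: the shift along the world's x, y, z in cm, then the turn about the world's z in degrees. In form: [[[tx, ty, tz], roll], ...]. A call has 1 to 10 rows; each row is the pose to reach, as a shift and turn from the pose commanded when the call began; what a row does not reach only later rows make up. A row lasts 1/10 s, in which the tool goes at most 50 mm and 8.59 degrees, less where a joint would pass 70% of its speed; a pose out of reach is approached as far as the arm can. A call with a gripper value outside its range is refused whole. "hand" is the finger opening in cm, from 0 to 8.76, set as the call begins (left out, the last holds). The fingers move at their own pace and stop on an object; the grip force is fixed at half the most. Time passes only in rows, so rows that repeat a pose let the fingers close. It gives the time, the measured TCP pose, the force and the opening at its end, in the units of the state.
- ctrl.get_obs(): the state, without advancing time (a new reading comes with each control period).
- ctrl.snapshot(name): name is "scene" or "side" or "wrist"; returns (picture, depth): 420x560x3 uint8, blue, green, red; 420x560 float32, m along the optical axis (not along the pixel's ray), 0 where there is no reading.
- ctrl.camera_model(name): a dict with "fx", "fy", "cx", "cy" (pixels), "cam_to_world" (4x4, takes a point from camera to world coordinates); the wrist camera has in their place "tool_from_camera" (4x4, takes a point from camera to tool coordinates, whose origin is the TCP and whose axes are the tool frame's). Camera axes: x right, y down, z forward; pixel columns grow to the right and rows downward; lengths in m; the calibration is good to about 2 mm. A picture is of the moment at which its call begins: read the wrist's pose just before it. camera_model takes no time and is no camera call.
- ctrl.close_job(): hands the job in, once; it reports no verdict.
The state is a dict: "clock": time; "joint_pos": joint angles; "qvel": joint speeds; "tau": joint torques, N m; "tool_pos": TCP position; "orientation": TCP orientation; "force": force on the tool from outside, world axes, zero at the start; "moment": the same for the moment, N m; "opening": finger opening in m.
Only numpy, scipy, OpenCV 4.12 (cv2) and the standard library are available. Lean on these libraries where they do the work, as an engineer would, in place of code of your own. Each camera call takes 0.05 s, during which the arm holds its last target.

### The job

Sort the mixed handful on the deck: the blue shoe brush and the polish tin go into the black tray, the red and the yellow clothes peg into the white tray, and the small terracotta pot stands in the middle of the terracotta saucer. Everything ends lying flat on the floor of its tray or saucer, the same way up as it was found, nothing leaning or stacked. Leave the green cup and the glass jar where they are.

Things in the scene. Friction and masses are not known exactly. Their poses are not given: they have to be found in the camera images.
- brush: Shoe brush: blue plastic back with white bristles underneath, lying bristles down. Overall 110 long, 36 wide, 42 high; the blue back is the upper 22 mm and is the part to grip, the bristle block (104 x 30, rigid) the lower 20 mm. Origin at the centre of its underside, x along its length, z up. Shoe care: belongs in the black tray. About 110 g.
- tin: Round flat shoe-polish tin, bare steel with a brown disc on the lid, closed: diameter 60 at the lid (upper 12 mm), 58 below, 24 high. Origin at the centre of its underside, z up. Shoe care: belongs in the black tray. About 90 g.
- red_peg: Red plastic clothes peg lying on its flat side, closed and rigid: 76 long, 20 wide, 14 high. Origin at the centre of its underside, x along its length, z up. Its kind belongs in the white tray. About 20 g.
- yellow_peg: Yellow plastic clothes peg lying on its flat side, closed and rigid: 76 long, 20 wide, 14 high. Origin at the centre of its underside, x along its length, z up. Its kind belongs in the white tray. About 20 g.
- pot: Small empty terracotta flower pot, standing upright: 52 high, foot diameter 42, with a straight-sided rim band of diameter 58 from 32 to 52 mm above its foot (the part to grip from outside). Origin at the centre of its underside, z up. Belongs in the terracotta saucer. About 90 g.
- shoe_tray: Black open plastic tray, fixed to the deck, for shoe care: outside 150 (along its x) x 190 (along its y) x 30 high, walls and floor 5 thick (inside 140 x 180, floor 5 above its underside). Origin at the centre of its underside, z up. It has room for the brush laid along the tray's x on one half and the tin on the other half, for instance centred 45 mm either side of the middle along y.
- peg_tray: White open plastic tray, fixed to the deck, for clothes pegs: outside 140 (along its x) x 160 (along its y) x 30 high, walls and floor 5 thick (inside 130 x 150, floor 5 above its underside). Origin at the centre of its underside, z up. It has room for both pegs laid along the tray's x, for instance centred 37 mm either side of the middle along y.
- saucer: Round terracotta saucer, fixed to the deck, for the pot: outside diameter 88 at the foot and 100 at the rim, 16 high, wall and floor 5 thick (flat inside floor of about 80 diameter, 5 above its underside). Origin at the centre of its underside, z up.
- cup: Green ceramic cup, 76 across and 85 high, a bystander beyond the trays: leave it alone. Origin at the centre of its underside, z up.
- jar: Glass jar with a steel lid, 70 across and 100 high, a bystander beyond the trays: leave it alone. Origin at the centre of its underside, z up.
Mind the look-alikes: they are no part of the job. Leave any purple look-alike of the pot alone.

How it is judged (in metres and radians):
At the end, for the whole second after the job is handed in: Brush and tin flat on the black tray's floor, pegs flat on the white tray's floor, pot upright on the saucer's floor within 20 mm of its centre; all within 5 mm of the floor and 0.15 rad of level, released, at rest; cup and jar upright, moved under 20 mm (x of brush in the frame of shoe_tray between -0.055 and 0.055 m and y of brush in the frame of shoe_tray between -0.075 and 0.075 m and z of brush in the frame of shoe_tray between 0.001 and 0.01 m and angle between each of brush, tin, red_peg, yellow_peg, pot, cup, jar's own z axis and vertical below 0.15 rad and x of tin in the frame of shoe_tray between -0.044 and 0.044 m and y of tin in the frame of shoe_tray between -0.064 and 0.064 m and z of tin in the frame of shoe_tray between 0.001 and 0.01 m and x of red_peg in the frame of peg_tray between -0.057 and 0.057 m and y of red_peg in the frame of peg_tray between -0.067 and 0.067 m and z of red_peg in the frame of peg_tray between 0.001 and 0.01 m and x of yellow_peg in the frame of peg_tray between -0.057 and 0.057 m and y of yellow_peg in the frame of peg_tray between -0.067 and 0.067 m and z of yellow_peg in the frame of peg_tray between 0.001 and 0.01 m and horizontal distance between pot and saucer below 0.02 m and z of pot in the frame of saucer between 0.001 and 0.01 m and linear speed of each of brush, tin, red_peg, yellow_peg, pot below 0.02 m/s and angular speed of each of brush, tin, red_peg, yellow_peg, pot below 0.2 rad/s and distance of each of cup, jar from where it was at the start of the episode below 0.02 m); the robot touches nothing.
It fails at once if the green cup is shoved more than 20 mm or tipped (distance of cup from where it was at the start of the episode above 0.02 m or angle between cup's own z axis and vertical above 0.3 rad).
It fails at once if the glass jar is shoved more than 20 mm or tipped (distance of jar from where it was at the start of the episode above 0.02 m or angle between jar's own z axis and vertical above 0.3 rad).
It also fails if it takes over 112 s, if anything falls off the work surface, if the arm or the gripper's body presses on something with over 40 N, if the wrist force passes 120 N, or if a joint passes its speed limit or range.

## Working session

There is one attempt and no reset: what is moved stays moved. The work goes in short steps, Python scripts to look and compute and a tool call to move; the robot and the scene stay as the last step left them, time stands still between calls to the robot, and variables do not carry over. Pictures are saved under pics/ and viewed, and the job is handed in when it is done.

Besides the shell and the picture viewer there is one more tool, called after "Request:" in YAML: its name, and indented under it one key for each argument. apply_moves: Moves the arm, as the interface text tells. Its arguments: {"type":"object","properties":{"motion":{"type":"array"},"hand":{"type":"number"}},"required":["motion"]}

```bash
ls; mkdir -p pics; cat > h.py <<'E'
import numpy as np, cv2
from plant import ctrl
from scipy.spatial.transform import Rotation as R
def cam(name):
    m=ctrl.camera_model(name)
    if name=="wrist":
        o=ctrl.get_obs(); T=np.eye(4); T[:3,3]=o["tool_pos"]; T[:3,:3]=R.from_euler("xyz",o["orientation"],degrees=True).as_matrix()
        m["cam_to_world"]=T@np.array(m["tool_from_camera"])
    return m
def snap(name,f):
    m=cam(name); p,d=ctrl.snapshot(name); cv2.imwrite(f"pics/{f}.png",p); np.savez(f"pics/{f}.npz",p=p,d=d,T=np.array(m["cam_to_world"]),k=[m[x] for x in("fx","fy","cx","cy")])
def cloud(f):
    z=np.load(f"pics/{f}.npz"); d=z["d"]; fx,fy,cx,cy=z["k"]; v,u=np.mgrid[:d.shape[0],:d.shape[1]]
    P=np.stack([(u-cx)/fx*d,(v-cy)/fy*d,d],-1); T=z["T"]
    return P@T[:3,:3].T+T[:3,3], z["p"], d
E
python3 - <<'E'
from h import *
print(ctrl.get_obs())
for n in("scene","side","wrist"): snap(n,n+"0"); print(n,np.round(np.load(f"pics/{n}0.npz")["T"],3).tolist())
E
```

```text
pics
{'clock': 0.0, 'joint_pos': array([ 8.37705007e+01,  2.05919524e+01,  6.34843279e-01, -2.05711517e-02,
       -7.01363836e+01, -1.65084307e+01]), 'qvel': array([ 0.11338895, -0.02797736,  0.01200196,  0.04124143,  0.11032121,
       -0.02229862]), 'tau': array([-1.94982560e-03, -5.82724822e+01,  2.93057334e+01,  6.99737146e+00,
        6.99433978e-03, -1.47049059e-04]), 'tool_pos': array([0.26071567, 0.62209128, 0.22562356]), 'orientation': array([-1.79991972e+02, -9.51343041e-02, -1.12744942e+02]), 'force': array([ 0.151241  , -0.37572045,  0.1877233 ]), 'moment': array([0.04082485, 0.0002841 , 0.00112515]), 'opening': 0.08748102308730042}
scene [[0.604, 0.578, -0.549, 1.115], [0.797, -0.453, 0.4, -0.518], [-0.017, -0.679, -0.734, 0.9], [0.0, 0.0, 0.0, 1.0]]
side [[-0.918, -0.291, 0.27, 0.222], [-0.396, 0.689, -0.606, 0.566], [-0.01, -0.664, -0.748, 0.77], [0.0, 0.0, 0.0, 1.0]]
wrist [[-0.386, -0.889, -0.246, 0.328], [-0.922, 0.373, 0.102, 0.597], [0.001, 0.266, -0.964, 0.383], [0.0, 0.0, 0.0, 1.0]]
```

View pics/scene0.png

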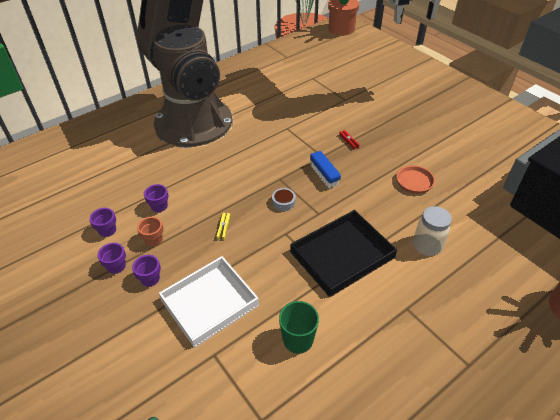

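View pics/side0.png

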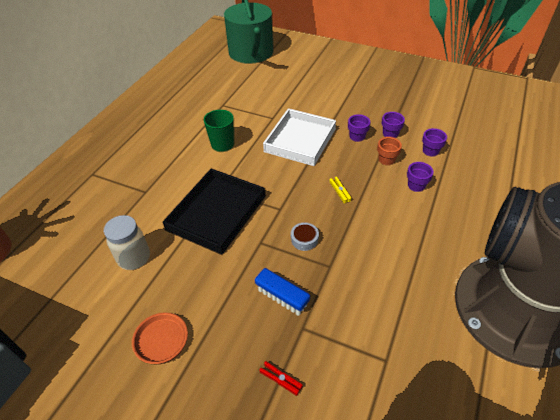

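View pics/wrist0.png

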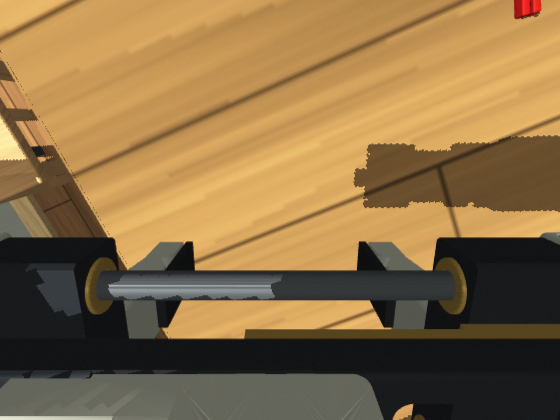

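Scene view: the terracotta pot is at (150,232). Its look-alikes are the purple pots at (156,198), (103,222), (112,258) and (147,270), and there is another terracotta pot in the background at (342,15). The red peg is at (349,140), yellow peg (223,226), brush (325,169), tin (284,199), saucer (415,180), black tray (343,251) and white tray (208,300). The cup is at (299,327) and the jar at (433,231). Next I'll measure these.

```bash
cat > meas.py <<'E'
from h import *
def seg(P,p,name):
    hsv=cv2.cvtColor(p,cv2.COLOR_BGR2HSV); h,s,v=[hsv[...,i].astype(int) for i in range(3)]
    z=P[...,2]
    ok=(P[...,0]>0.1)&(P[...,0]<1.1)&(abs(P[...,1])<0.8)&(z<0.13)
    return dict(red=(((h<6)|(h>175))&(s>200)&(z<.022)&(z>.006)),yellow=((h>24)&(h<34)&(s>170)&(z<.022)&(z>.006)),blue=((h>100)&(h<125)&(s>120)&(z>.03)),
     terra=((h<14)&(s>110)&(z>.046)),saucer=((h<14)&(s>110)&(z>.011)&(z<.022)),purple=((h>125)&(h<150)&(s>100)&(z>.045)),
     black=((v<60)&(z>.024)&(z<.035)),white=((s<40)&(v>150)&(z>.024)&(z<.035)),green=((h>50)&(h<90)&(s>100)&(z>.08)),raised=(z>.018)&(z<.028))[name]&ok
if __name__=="__main__":
  for f in("scene0","side0"):
    P,p,d=cloud(f)
    print(f,"deck z",[round(float(P[r,c,2]),4) for r,c in ((200,230),(300,330),(150,250))])
    for n in("red","yellow","blue","terra","saucer","purple","black","white","green","raised"):
        m=seg(P,p,n); k,l,st,ce=cv2.connectedComponentsWithStats(m.astype(np.uint8))
        for i in range(1,k):
            if st[i,4]<25: continue
            q=P[l==i]; (c,wh,a)=cv2.minAreaRect((q[:,:2]*1000).astype(np.float32))
            print(n,st[i,4],"px",np.round(ce[i]).astype(int),"mean",np.round(q.mean(0)*1000).astype(int),"rect",np.round(c,1),np.round(wh,1),round(a,1),"zmax",round(q[:,2].max()*1000,1))
E
python3 meas.py
```

```text
scene0 deck z [-0.0, -0.001, -0.0009]
red 97 px [349 139] mean [364 299  12] rect [364.7 300.9] [21.9 78. ] 79.3 zmax 17.7
blue 436 px [325 166] mean [431 149  40] rect [426.5 152.4] [ 36.7 109.3] 79.1 zmax 47.6
terra 171 px [149 226] mean [ 345 -313   50] rect [ 343.4 -312.4] [58.5 56.3] 7.4 zmax 56.7
saucer 78 px [348 138] mean [362 300  13] rect [363.7 300.3] [20.2 79.6] 79.3 zmax 17.7
saucer 224 px [416 178] mean [591 326  15] rect [591.3 322.5] [ 98.5 100. ] 4.7 zmax 19.0
saucer 49 px [151 229] mean [ 326 -307   17] rect [ 325.5 -305.3] [32.3 11. ] 69.3 zmax 21.9
saucer 37 px [155 241] mean [ 362 -316   17] rect [ 361.9 -314.2] [33.5  9.3] 84.9 zmax 21.6
saucer 63 px [554 304] mean [1023  260   17] rect [1019.5  264.8] [ 9.5 54.4] 46.1 zmax 21.7
purple 158 px [155 193] mean [ 256 -251   50] rect [ 255.4 -250.5] [57.1 56.3] 1.2 zmax 54.9
purple 178 px [102 217] mean [ 250 -388   50] rect [ 248.4 -388. ] [55.8 56.6] 31.0 zmax 56.5
purple 205 px [111 254] mean [ 364 -418   50] rect [ 362.3 -417. ] [55.8 56.8] 52.0 zmax 55.2
purple 215 px [146 266] mean [ 442 -372   50] rect [ 441.4
[... 5526 characters left out ...]
08] mean [651  18  23] rect [647.5  13.8] [191.8 152.5] 86.5 zmax 28.0
raised 47 px [420 174] mean [ 250 -267   23] rect [ 249.3 -267.1] [33.4 10.3] 1.3 zmax 28.0
raised 51 px [417 184] mean [ 249 -229   23] rect [ 248.3 -232.1] [44.8 20.5] 5.2 zmax 27.7
raised 522 px [305 234] mean [433  11  24] rect [433.9   9.2] [59.4 58.6] 81.3 zmax 28.0
raised 58 px [  4 244] mean [1005  280   23] rect [1008.   276.3] [ 8.3 52.2] 31.9 zmax 27.9
raised 113 px [135 260] mean [726 206  23] rect [730.6 203.1] [67.8 29.2] 52.3 zmax 28.0
raised 30 px [ 21 353] mean [790 448  22] rect [790.4 447.1] [ 4.8 15.6] 28.6 zmax 27.6
raised 50 px [ 20 383] mean [749 488  25] rect [749.3 487.4] [ 3.3 47.6] 0.1 zmax 28.0
```

```bash
python3 - <<'E'
import cv2
p=cv2.imread("pics/scene0.png"); cv2.imwrite("pics/crop1.png",cv2.resize(p[175:295,75:265],None,fx=4,fy=4,interpolation=cv2.INTER_CUBIC))
E
```

```text
(no output)
```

View pics/crop1.png

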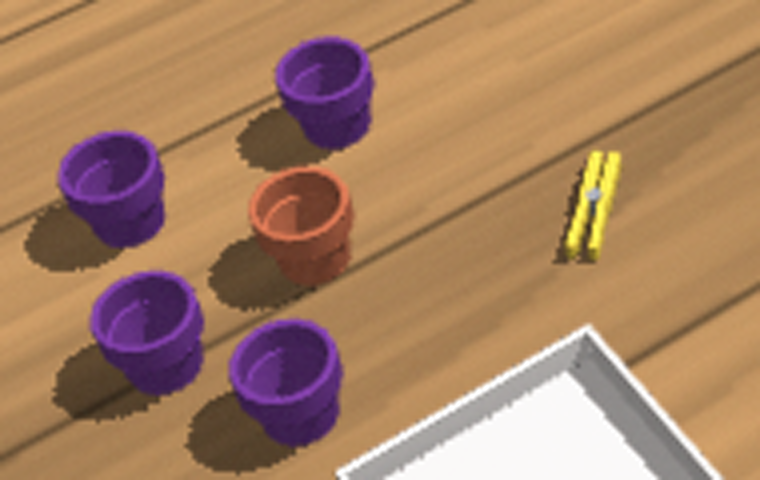

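The crop confirms that the only terracotta pot on the deck is at (150,232), inside the ring of four purple pots. The measured sizes match the description, and the two cameras agree to about 5 mm, so I'll use their averages. I'll start with the red peg at (361,303), long axis at -10°.

Request:
apply_moves:
  motion:
    - [[10,-32,-10.7],12.5]
    - [[10,-32,-10.7],12.5]
    - [[10,-32,-10.7],12.5]
    - [[10,-32,-10.7],12.5]
    - [[10,-32,-10.7],12.5]
    - [[10,-32,-10.7],12.5]
    - [[10,-32,-10.7],12.5]
    - [[10,-32,-10.7],12.5]
    - [[10,-32,-10.7],12.5]
    - [[10,-32,-10.7],12.5]
  hand: 6

```text
clock: 1.15
tool_pos: [0.3612, 0.3034, 0.12]
orientation: [-180.0, 0.1, -100.2]
force: [-0.1, -0.2, 0.4]
opening: 0.06
```

```bash
python3 - <<'E'
from h import *
o=ctrl.get_obs(); print(o["tool_pos"],o["orientation"],o["clock"],o["force"])
snap("wrist","w1")
P,p,d=cloud("w1")
from meas import seg
for n in("red","blue"):
    m=seg(P,p,n); q=P[m]
    if len(q)>30: print(n,len(q),cv2.minAreaRect((q[:,:2]*1000).astype(np.float32)),q[:,2].max())
E
```

```text
[0.36122738 0.30339544 0.12001879] [-1.79970286e+02  5.79058441e-02 -1.00228891e+02] 1.15 [-0.11739986 -0.21837564  0.41255851]
red 1198 ((361.59173583984375, 304.9415283203125), (18.556610107421875, 76.47850036621094), 80.35134887695312) 0.015476738331632489
blue 8743 ((424.09698486328125, 157.66993713378906), (36.9687385559082, 109.01698303222656), 77.53012084960938) 0.04381880410670794
```

View pics/w1.png

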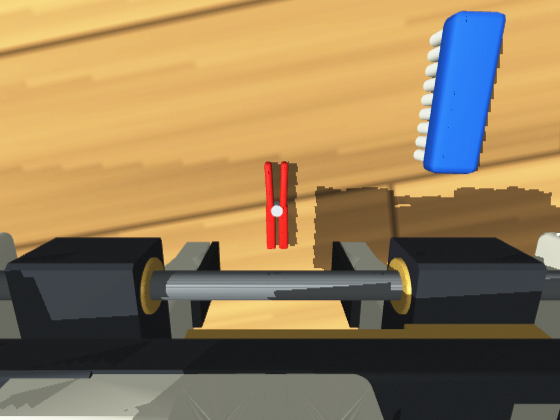

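The wrist view shows the red peg at (277,211), aligned between the fingers. It measures (361.6,305), within 2 mm of my average. Descending.

Request:
apply_moves:
  motion:
    - [[0,0.1,-4],0]
    - [[0,0.1,-8],0]
    - [[0,0.1,-10.5],0]
    - [[0,0.1,-11.5],0]
    - [[0,0.1,-11.6],0]
    - [[0,0.1,-11.6],0]

```text
clock: 1.8
tool_pos: [0.3612, 0.3047, 0.0043]
orientation: [-180.0, 0.0, -100.2]
force: [-0.0, 0.3, 0.6]
opening: 0.0599
```

Request:
apply_moves:
  motion:
    - [[0,0,0],0]
    - [[0,0,0],0]
    - [[0,0,0],0]
    - [[0,0,0],0]
    - [[0,0,0],0]
  hand: 1

```text
clock: 2.3
tool_pos: [0.361, 0.3036, 0.0038]
orientation: [-180.0, 0.0, -100.2]
force: [0.4, -0.1, 0.1]
opening: 0.0255
```

Request:
apply_moves:
  motion:
    - [[0,0,0],0]
    - [[0,0,0],0]
    - [[0,0,0],0]
    - [[0,0,0],0]

```text
clock: 2.7
tool_pos: [0.3609, 0.3035, 0.0037]
orientation: [-180.0, 0.0, -100.2]
force: [-1.0, -1.3, 5.3]
opening: 0.0197
```

Request:
apply_moves:
  motion:
    - [[0,0,3],0]
    - [[0,0,7],0]
    - [[1,-3,9],1]
    - [[3,-8,10],3]
    - [[4.5,-12.5,10],5]
    - [[6.2,-17,10],7]
    - [[7.8,-21.5,10],9]
    - [[9.5,-26,10],10]
    - [[11.2,-30.5,10],10]
    - [[12.8,-35,10],10]

```text
clock: 3.7
tool_pos: [0.4893, -0.0484, 0.1035]
orientation: [-180.0, 0.0, -90.2]
force: [1.2, 1.0, 0.8]
opening: 0.0195
```

Request:
apply_moves:
  motion:
    - [[1.8,-4.5,0],0]
    - [[3.5,-9,0],0]
    - [[5.2,-13.5,0],0]
    - [[6.9,-18,0],0]
    - [[8.2,-21,0],0]
    - [[8.2,-22.2,0],0]
    - [[8.2,-22.2,0],0]
    - [[8.2,-22.2,-2],0]
    - [[8.2,-22.2,-4],0]
    - [[8.2,-22.2,-4],0]

```text
clock: 4.7
tool_pos: [0.5685, -0.2668, 0.0609]
orientation: [179.7, 0.1, -90.2]
force: [-1.1, 0.3, -0.7]
opening: 0.0193
```

```bash
python3 - <<'E'
from h import *
o=ctrl.get_obs(); print(o["tool_pos"],o["orientation"],o["opening"])
snap("scene","s2")
p=cv2.imread("pics/s2.png"); cv2.imwrite("pics/s2c.png",cv2.resize(p[200:360,120:320],None,fx=3,fy=3))
E
```

```text
[ 0.56852177 -0.26679298  0.06094861] [ 1.79722901e+02  8.84470474e-02 -9.02216972e+01] 0.019290768783961486
```

View pics/s2c.png

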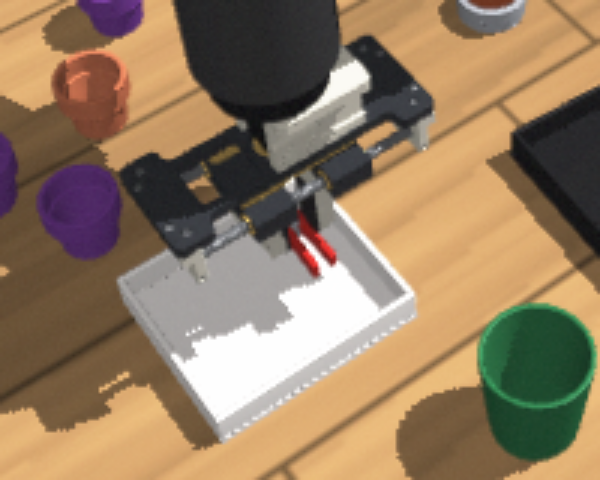

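The red peg is held level over the white tray (crop ~ (315,250)). Lowering and releasing.

Request:
apply_moves:
  motion:
    - [[0.2,-0.2,-2],0]
    - [[0.2,-0.2,-4],0]
    - [[0.2,-0.2,-5],0]
    - [[0.2,-0.2,-5.45],0]
    - [[0.2,-0.2,-5.45],0]
    - [[0.2,-0.2,-5.45],0]

```text
clock: 5.35
tool_pos: [0.5736, -0.2705, 0.0101]
orientation: [-179.9, -0.0, -90.2]
force: [-0.2, 0.3, -0.0]
opening: 0.0195
```

Request:
apply_moves:
  motion:
    - [[0,0,0],0]
    - [[0,0,0],0]
    - [[0,0,0],0]
    - [[0,0,2],0]
    - [[0,0,6],0]
    - [[0,0,10],0]
  hand: 3.2

```text
clock: 5.95
tool_pos: [0.5722, -0.2704, 0.1096]
orientation: [179.9, 0.0, -90.2]
force: [1.6, 0.2, 1.1]
opening: 0.0318
```

Request:
apply_moves:
  motion:
    - [[-4,3,0],-8]
    - [[-8,5.7,0],-16]
    - [[-12,8.5,0],-24]
    - [[-15.8,11.2,0],-32]
    - [[-15.8,11.2,0],-40]
    - [[-15.8,11.2,0],-43.5]
    - [[-15.8,11.2,0],-43.5]
    - [[-15.8,11.2,0],-43.5]
    - [[-15.8,11.2,0],-43.5]
  hand: 6

```text
clock: 6.85
tool_pos: [0.415, -0.1586, 0.109]
orientation: [180.0, -0.0, -133.7]
force: [-0.6, -0.2, -0.9]
opening: 0.06
```

```bash
python3 - <<'E'
from h import *
o=ctrl.get_obs(); print(o["tool_pos"],o["orientation"],o["clock"],o["opening"])
snap("wrist","w2")
P,p,d=cloud("w2")
from meas import seg
for n in("yellow",):
    m=seg(P,p,n); q=P[m]
    if len(q)>30: print(n,len(q),cv2.minAreaRect((q[:,:2]*1000).astype(np.float32)),q[:,2].max())
E
```

```text
[ 0.41498028 -0.15859421  0.10897811] [ 1.79991981e+02 -6.14040567e-03 -1.33666007e+02] 6.85 0.06003120777846268
yellow 873 ((414.704833984375, -158.22987365722656), (18.644010543823242, 76.85572814941406), 45.88579559326172) 0.015309668098088092
```

View pics/w2.png

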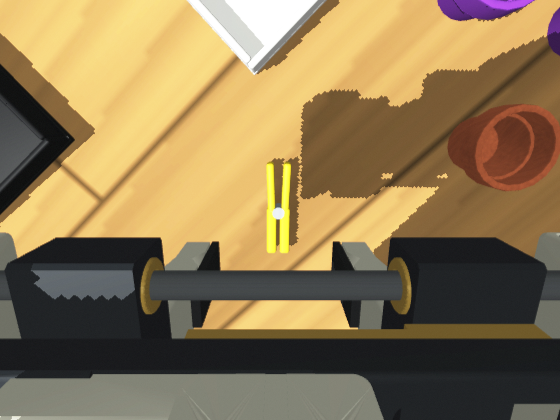

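The yellow peg is centred at (278,213), and its measured position matches my target to within a millimetre. Descend and grip.

Request:
apply_moves:
  motion:
    - [[0,0,-4],0]
    - [[0,0,-8],0]
    - [[0,0,-10],0]
    - [[0,0,-10.55],0]
    - [[0,0,-10.55],0]

```text
clock: 7.4
tool_pos: [0.4145, -0.1587, 0.003]
orientation: [179.9, -0.1, -133.7]
force: [0.2, 0.4, 0.7]
opening: 0.0602
```

Request:
apply_moves:
  motion:
    - [[0,0,0],0]
    - [[0,0,0],0]
    - [[0,0,0],0]
    - [[0,0,0],0]
    - [[0,0,0],0]
    - [[0,0,0],0]
    - [[0,0,0],0]
    - [[0,0,0],0]
    - [[0,0,0],0]
  hand: 1

```text
clock: 8.3
tool_pos: [0.415, -0.1585, 0.0038]
orientation: [-180.0, 0.0, -133.7]
force: [-1.7, 1.5, 5.6]
opening: 0.02
```

Request:
apply_moves:
  motion:
    - [[0,0,3],0]
    - [[0,0,7],0]
    - [[0,0,10],0]
    - [[4,-3.5,10.5],8]
    - [[8,-7,10.5],16]
    - [[12,-10.5,10.5],24]
    - [[15.7,-14,10.5],32]
    - [[15.7,-17.1,10.5],40]
    - [[15.7,-17.1,10.5],43.5]
    - [[15.7,-17.1,10.5],43.5]

```text
clock: 9.3
tool_pos: [0.5713, -0.3304, 0.1071]
orientation: [179.9, 0.0, -90.3]
force: [-0.5, 0.6, -1.0]
opening: 0.0194
```

Request:
apply_moves:
  motion:
    - [[0,0,0],0]
    - [[0,0,-3],0]
    - [[0,0,-6],0]
    - [[0,0,-9],0]
    - [[0,0,-9.9],0]
    - [[0,0,-9.95],0]
    - [[0,0,-9.95],0]
    - [[0,0,-9.95],0]

```text
clock: 10.1
tool_pos: [0.5725, -0.3292, 0.0101]
orientation: [-179.9, -0.0, -90.2]
force: [0.5, 0.4, -0.5]
opening: 0.0198
```

Request:
apply_moves:
  motion:
    - [[0,0,0],0]
    - [[0,0,0],0]
    - [[0,0,0],0]
    - [[0,0,2],0]
    - [[0,0,6],0]
    - [[0,0,10],0]
    - [[-1,4,12],0]
    - [[-2,8,12],0]
    - [[-3.5,13,12],0]
    - [[-5,18,12],0]
  hand: 3.2

```text
clock: 11.1
tool_pos: [0.5225, -0.1525, 0.1293]
orientation: [-180.0, 0.0, -90.3]
force: [1.0, 1.2, -0.2]
opening: 0.032
```

Request:
apply_moves:
  motion:
    - [[-1.5,5,0],-3]
    - [[-3,10,0],-6]
    - [[-4.5,15,0],-9]
    - [[-6,20,0],-11.5]
    - [[-7.8,25,0],-11.5]
    - [[-9.8,30.6,0],-11.5]
    - [[-9.8,30.6,0],-11.5]
    - [[-9.8,30.6,0],-11.5]
    - [[-9.8,30.6,0],-11.5]
  hand: 6.5

```text
clock: 12.0
tool_pos: [0.4249, 0.1527, 0.1292]
orientation: [-180.0, 0.0, -101.6]
force: [0.3, -0.4, -0.6]
opening: 0.0649
```

```bash
python3 - <<'E'
from h import *
o=ctrl.get_obs(); print(o["tool_pos"],o["orientation"],o["clock"],o["opening"])
snap("wrist","w3"); snap("scene","s3")
P,p,d=cloud("w3")
from meas import seg
for n in("blue",):
    m=seg(P,p,n); q=P[m]
    if len(q)>30: print(n,len(q),cv2.minAreaRect((q[:,:2]*1000).astype(np.float32)),q[:,2].max())
a=cv2.imread("pics/w3.png"); b=cv2.imread("pics/s3.png")[245:355,140:280]
cv2.imwrite("pics/m3.png",np.hstack([cv2.resize(a,(400,300)),cv2.resize(b,(382,300))]))
E
```

```text
[0.42494554 0.1527321  0.12921256] [-1.79992569e+02  1.24096990e-02 -1.01642869e+02] 12.0 0.0649384135471801
blue 5377 ((427.1235046386719, 156.21176147460938), (35.56968688964844, 104.21772766113281), 78.24762725830078) 0.04363969433069989
```

View pics/m3.png

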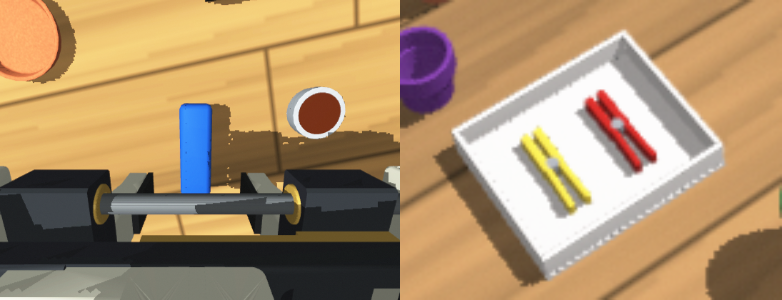

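Left half: the brush lies straight between the fingers at (195,150). Right half: both pegs lie flat in the white tray at (555,170) and (620,130). Descend on the brush.

Request:
apply_moves:
  motion:
    - [[0,0,-3],0]
    - [[0,0,-7],0]
    - [[0,0,-9.8],0]
    - [[0,0,-10.7],0]
    - [[0,0,-10.7],0]

```text
clock: 12.6
tool_pos: [0.4248, 0.151, 0.0212]
orientation: [179.9, -0.2, -101.8]
force: [0.2, 0.6, -0.3]
opening: 0.0647
```

Request:
apply_moves:
  motion:
    - [[0,0,0],0]
    - [[0,0,0],0]
    - [[0,0,0],0]
    - [[0,0,0],0]
    - [[0,0,0],0]
    - [[0,0,0],0]
    - [[0,0,0],0]
    - [[0,0,0],0]
  hand: 2.5

```text
clock: 13.4
tool_pos: [0.4256, 0.1528, 0.0228]
orientation: [-179.9, 0.1, -101.7]
force: [-2.0, 0.5, 6.6]
opening: 0.0356
```

Request:
apply_moves:
  motion:
    - [[0,0,3],0]
    - [[0,0,6.5],0]
    - [[1.5,-1,9],1]
    - [[4.5,-3.5,10],3]
    - [[8,-6.5,10],5]
    - [[11.5,-9.3,10],7.9]
    - [[15,-12.2,10],7.9]
    - [[18.5,-15,10],7.9]
    - [[21,-17,10],7.9]
    - [[22.1,-17.9,10],7.9]

```text
clock: 14.4
tool_pos: [0.6475, -0.0288, 0.1211]
orientation: [179.9, -0.0, -94.0]
force: [-0.1, 0.4, -2.1]
opening: 0.0355
```

Request:
apply_moves:
  motion:
    - [[0,0,0],0]
    - [[0,0,0],0]
    - [[0,0,-2],0]
    - [[0,0,-4],0]
    - [[0,0,-4],0]
    - [[0,0,-4],0]

```text
clock: 15.0
tool_pos: [0.6456, -0.0259, 0.0826]
orientation: [180.0, -0.0, -93.8]
force: [0.5, -0.1, 0.0]
opening: 0.0356
```

```bash
python3 - <<'E'
from h import *
o=ctrl.get_obs(); print(o["tool_pos"],o["orientation"],o["clock"],o["opening"])
snap("side","d4"); snap("scene","s4")
a=cv2.imread("pics/d4.png")[130:300,120:340]; b=cv2.imread("pics/s4.png")[190:310,270:430]
cv2.imwrite("pics/m4.png",np.hstack([cv2.resize(a,(388,300)),cv2.resize(b,(400,300))]))
E
```

```text
[ 0.64561469 -0.02594906  0.08259242] [ 1.79978000e+02 -1.83338893e-02 -9.37560735e+01] 15.0 0.035585765275863455
```

View pics/m4.png

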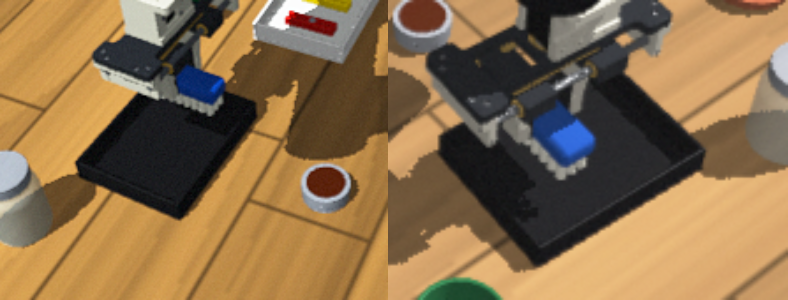

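The brush hangs level over the half of the black tray nearest the white tray, side crop (200,85) and scene crop (565,135). Lowering and releasing with a small opening to stay clear of the tray wall.

Request:
apply_moves:
  motion:
    - [[0.1,0,-2],0]
    - [[0.1,0,-4],0]
    - [[0.1,0,-5],0]
    - [[0.1,0,-5.4],0]
    - [[0.1,0,-5.4],0]
    - [[0.1,0,-5.4],0]

```text
clock: 15.7
tool_pos: [0.6479, -0.0265, 0.0291]
orientation: [-179.9, 0.0, -93.8]
force: [-0.0, -0.5, -1.9]
opening: 0.0354
```

Request:
apply_moves:
  motion:
    - [[0,0,0],0]
    - [[0,0,0],0]
    - [[0,0,0],0]
    - [[0,0,2],0]
    - [[0,0,5],0]
    - [[0,0,9],0]
    - [[0,0,9],0]
  hand: 4.6

```text
clock: 16.4
tool_pos: [0.6508, -0.0264, 0.1244]
orientation: [-179.4, 0.1, -93.8]
force: [0.1, 0.4, 1.0]
opening: 0.0459
```

Request:
apply_moves:
  motion:
    - [[-4,0.6,0],-8]
    - [[-8,1.3,0],-16]
    - [[-12,2,0],-24]
    - [[-16,2.6,0],-32]
    - [[-19,3,0],-40]
    - [[-21.1,3.4,0],-48]
    - [[-21.1,3.4,0],-56]
    - [[-21.1,3.4,0],-64]
    - [[-21.1,3.4,0],-72]
    - [[-21.1,3.4,0],-80]
  hand: 8.7

```text
clock: 17.4
tool_pos: [0.4363, 0.0075, 0.1185]
orientation: [180.0, 0.1, -174.2]
force: [-0.3, 1.0, -0.5]
opening: 0.0875
```

Request:
apply_moves:
  motion:
    - [[0,0,0],-8]
    - [[0,0,0],-10]
    - [[0,0,0],-10]
    - [[0,0,0],-10]

```text
clock: 17.8
tool_pos: [0.4363, 0.0074, 0.1182]
orientation: [180.0, 0.0, 176.2]
force: [-0.5, 0.3, 0.2]
opening: 0.0873
```

```bash
python3 - <<'E'
from h import *
o=ctrl.get_obs(); print(o["tool_pos"],o["orientation"],o["clock"],o["opening"])
snap("wrist","w5"); snap("scene","s5")
for f in("w5","w3"):
    P,p,d=cloud(f)
    m=(P[...,2]>.02)&(P[...,2]<.028)&(np.hypot(P[...,0]-.436,P[...,1]-.008)<.05); q=(P[m][:,:2]*1000).astype(np.float32)
    print(len(q),cv2.minEnclosingCircle(q), q.mean(0),cv2.minAreaRect(q))
a=cv2.imread("pics/w5.png"); b=cv2.imread("pics/s5.png")[190:310,270:430]
cv2.imwrite("pics/m5.png",np.hstack([cv2.resize(a,(400,300)),cv2.resize(b,(400,300))]))
E
```

```text
[0.43625688 0.00735865 0.11822338] [1.79983984e+02 2.95942595e-02 1.76248006e+02] 17.8 0.08734735414218425
3958 ((437.25189208984375, 8.674405097961426), 29.944591522216797) [437.2738     7.570745] ((437.2896423339844, 8.436613082885742), (59.09654998779297, 58.672489166259766), 85.52374267578125)
4195 ((437.357666015625, 9.02270793914795), 30.335710525512695) [438.75607    9.639051] ((437.7334899902344, 8.977592468261719), (59.36571502685547, 59.485233306884766), 18.909006118774414)
```

View pics/m5.png

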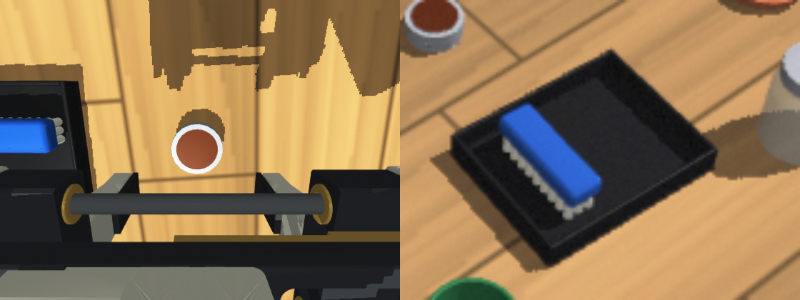

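The brush lies flat in the black tray (scene crop (550,155)), and the tin is centred between the fingers (wrist (197,150)) at (437,8.7). Descending.

Request:
apply_moves:
  motion:
    - [[0.1,0.1,-4],0]
    - [[0.1,0.1,-8],0]
    - [[0.1,0.1,-10.4],0]
    - [[0.1,0.1,-11.2],0]
    - [[0.1,0.1,-11.2],0]

```text
clock: 18.4
tool_pos: [0.4367, 0.008, 0.0054]
orientation: [-179.9, -0.1, 176.2]
force: [-0.1, -0.7, -0.5]
opening: 0.0869
```

Request:
apply_moves:
  motion:
    - [[0,0,0],0]
    - [[0,0,0],0]
    - [[0,0,0],0]
    - [[0,0,0],0]
    - [[0,0,0],0]
    - [[0,0,0],0]
    - [[0,0,0],0]
    - [[0,0,0],0]
  hand: 5

```text
clock: 19.2
tool_pos: [0.4375, 0.0085, 0.0067]
orientation: [180.0, 0.1, 176.2]
force: [-2.3, 1.7, 8.3]
opening: 0.0579
```

Request:
apply_moves:
  motion:
    - [[0,0,2],0]
    - [[0,0,5],0]
    - [[0,0,8],0]
    - [[2,0.5,10],0]
    - [[5.5,1.2,10],0]
    - [[9.5,2,10],0]
    - [[13.5,2.8,10],0]
    - [[17.5,3.6,10],0]
    - [[20.5,4.3,10],0]
    - [[21.5,4.5,10],0]

```text
clock: 20.2
tool_pos: [0.6545, 0.0538, 0.1052]
orientation: [-180.0, 0.0, 176.2]
force: [-0.9, -0.4, -0.7]
opening: 0.0582
```

Request:
apply_moves:
  motion:
    - [[0,0,0],0]
    - [[0,0,0],0]
    - [[0,0,-2],0]
    - [[0,0,-4],0]
    - [[0,0,-4],0]
    - [[0,0,-4],0]

```text
clock: 20.8
tool_pos: [0.6514, 0.0531, 0.0666]
orientation: [-180.0, -0.0, 176.2]
force: [0.3, 0.6, -0.2]
opening: 0.0582
```

```bash
python3 - <<'E'
from h import *
o=ctrl.get_obs(); print(o["tool_pos"],o["orientation"],o["clock"],o["opening"])
snap("side","d6"); snap("wrist","w6")
a=cv2.imread("pics/d6.png")[100:300,80:340]; b=cv2.imread("pics/w6.png")
cv2.imwrite("pics/m6.png",np.hstack([cv2.resize(a,(390,300)),cv2.resize(b,(400,300))]))
E
```

```text
[0.65144766 0.05308372 0.06664119] [-1.79975685e+02 -2.29935947e-02  1.76184311e+02] 20.8 0.05819988262971717
```

View pics/m6.png

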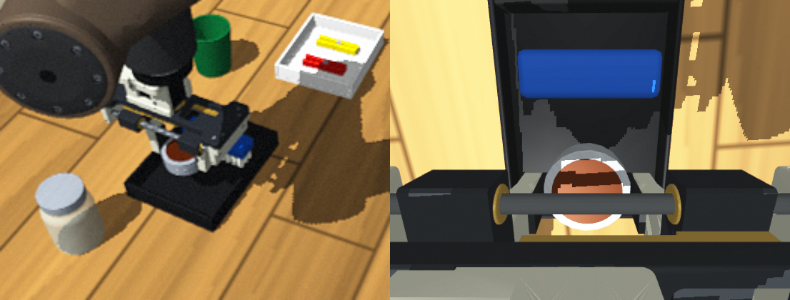

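The tin is held between the fingers over the empty half of the tray (wrist (588,190)), with the brush beyond it. Lower and release.

Request:
apply_moves:
  motion:
    - [[0,0,-2],0]
    - [[0,0,-4],0]
    - [[0,0,-5],0]
    - [[0,0,-5.4],0]
    - [[0,0,-5.4],0]
    - [[0,0,-5.4],0]

```text
clock: 21.5
tool_pos: [0.6528, 0.0535, 0.013]
orientation: [180.0, 0.1, 176.2]
force: [0.2, 0.2, -0.2]
opening: 0.0582
```

Request:
apply_moves:
  motion:
    - [[0,0,0],0]
    - [[0,0,0],0]
    - [[0,0,0],0]
    - [[0,0,2],0]
    - [[0,0,5],0]
    - [[0,0,9],0]
    - [[0,0,12],0]
    - [[0,0,12],0]
  hand: 7.2

```text
clock: 22.3
tool_pos: [0.6551, 0.0539, 0.1377]
orientation: [179.9, 0.5, 176.2]
force: [-0.1, -0.3, -0.2]
opening: 0.0715
```

Request:
apply_moves:
  motion:
    - [[-3,-3.5,1],0]
    - [[-6,-7,1],1]
    - [[-9.2,-10.8,1],2]
    - [[-12.4,-14.5,1],3]
    - [[-15.6,-18.2,1],4]
    - [[-18.8,-22,1],5]
    - [[-22,-25.7,1],6]
    - [[-25.2,-29.5,1],7]
    - [[-28.4,-33.2,1],7.3]
    - [[-31,-36.3,1],7.3]
  hand: 7.8

```text
clock: 23.3
tool_pos: [0.3401, -0.3109, 0.1421]
orientation: [-180.0, 0.0, -176.5]
force: [0.9, -0.2, 1.0]
opening: 0.0778
```

Request:
apply_moves:
  motion:
    - [[0,0,0],0]
    - [[0,0,0],0]
    - [[0,0,0],0]

```text
clock: 23.6
tool_pos: [0.3425, -0.3094, 0.142]
orientation: [-180.0, 0.0, -176.5]
force: [-0.6, -0.2, -0.1]
opening: 0.0778
```

```bash
python3 - <<'E'
from h import *
from meas import seg
o=ctrl.get_obs(); print(o["tool_pos"],o["orientation"],o["clock"],o["opening"])
snap("wrist","w7"); snap("scene","s7")
P,p,d=cloud("w7")
for n in("terra","purple"):
    m=seg(P,p,n); k,l,st,ce=cv2.connectedComponentsWithStats(m.astype(np.uint8))
    for i in range(1,k):
        if st[i,4]>100:
            q=(P[l==i][:,:2]*1000).astype(np.float32); print(n,st[i,4],cv2.minEnclosingCircle(q),cv2.minAreaRect(q),P[l==i][:,2].max())
a=cv2.imread("pics/w7.png"); b=cv2.imread("pics/s7.png")[190:310,270:430]
cv2.imwrite("pics/m7.png",np.hstack([cv2.resize(a,(400,300)),cv2.resize(b,(400,300))]))
E
```

```text
[ 0.34252428 -0.30942792  0.14201168] [-1.79997776e+02  1.24232043e-02 -1.76527939e+02] 23.6 0.07783245259478841
terra 246 ((340.862060546875, -322.08184814453125), 25.54246711730957) ((339.4109802246094, -330.38116455078125), (16.850337982177734, 51.084739685058594), 80.08241271972656) 0.05307215613367405
terra 326 ((342.9815673828125, -309.27581787109375), 24.958932876586914) ((344.7706604003906, -302.65386962890625), (35.14699172973633, 49.64061737060547), 74.92288208007812) 0.053157920379697854
purple 1776 ((360.6623840332031, -414.5882568359375), 28.759687423706055) ((360.6726989746094, -414.5050354003906), (56.206077575683594, 56.71572494506836), 50.057960510253906) 0.05372836614348778
purple 1799 ((247.55270385742188, -385.98358154296875), 28.895263671875) ((247.7985076904297, -385.9638977050781), (56.66831970214844, 56.75925827026367), 62.569862365722656) 0.05344988809073334
purple 1736 ((439.0251770019531, -369.2369384765625), 28.929155349731445) ((438.8475341796875, -369.2821044921875), (56.857120513916016, 56.515689849853516), 24.562936782836914) 0.054316884636854995
```

View pics/m7.png

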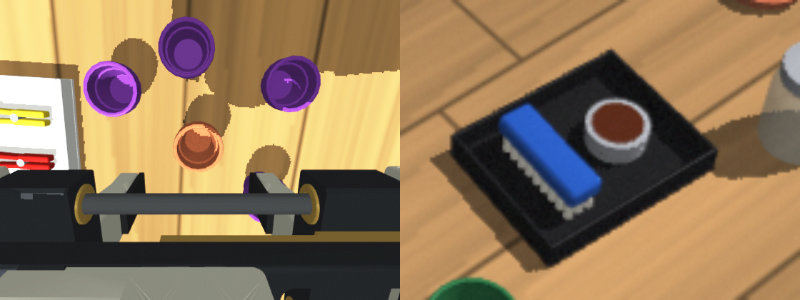

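The right half shows brush and tin both flat in the black tray. The left half shows the terracotta pot (199,146) centred between the fingers, and the finger paths clear the purple pots. Descending.

Request:
apply_moves:
  motion:
    - [[-0.1,0,-4],0]
    - [[-0.1,0,-8],0]
    - [[-0.1,0,-10.5],0]
    - [[-0.1,0,-11.4],0]
    - [[-0.1,0,-11.4],0]
    - [[-0.1,0,-11.4],0]

```text
clock: 24.3
tool_pos: [0.3422, -0.3097, 0.0289]
orientation: [-180.0, 0.0, -176.5]
force: [0.2, 0.0, -0.4]
opening: 0.0781
```

Request:
apply_moves:
  motion:
    - [[0,0,0],0]
    - [[0,0,0],0]
    - [[0,0,0],0]
    - [[0,0,0],0]
    - [[0,0,0],0]
    - [[0,0,0],0]
    - [[0,0,0],0]
  hand: 4.5

```text
clock: 25.0
tool_pos: [0.3415, -0.3099, 0.0288]
orientation: [-180.0, 0.1, -176.5]
force: [-1.2, 2.4, 7.2]
opening: 0.0563
```

Request:
apply_moves:
  motion:
    - [[0,0,1],0]
    - [[0,0,3],0]
    - [[0,0,6],0]
    - [[0,0,10],0]
    - [[0,0,12],0]
    - [[0,0,12],0]

```text
clock: 25.6
tool_pos: [0.3429, -0.3105, 0.1518]
orientation: [-179.8, 0.3, -176.5]
force: [0.3, 0.1, -1.4]
opening: 0.0565
```

```bash
python3 - <<'E'
from h import *
o=ctrl.get_obs(); print(o["tool_pos"],o["orientation"],o["clock"],o["opening"])
snap("scene","s8")
cv2.imwrite("pics/s8c.png",cv2.resize(cv2.imread("pics/s8.png")[150:300,60:260],None,fx=4,fy=4))
E
```

```text
[ 0.34286811 -0.31053728  0.15180472] [-179.83294578    0.33472379 -176.51597619] 25.6 0.05649423330613327
```

View pics/s8c.png

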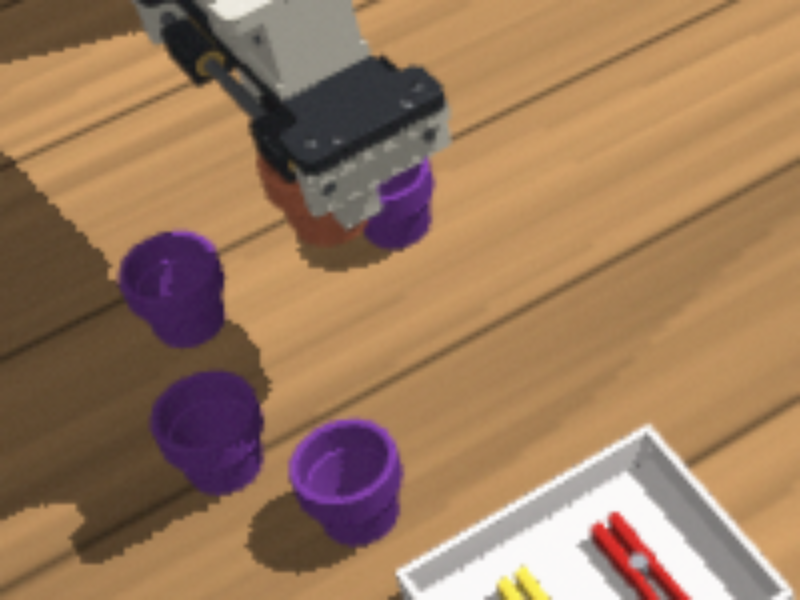

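The pot is lifted and hangs upright (crop (310,205)); the four purple pots still stand in place. On to the saucer.

Request:
apply_moves:
  motion:
    - [[1,3,0],0]
    - [[2.5,6.5,0],0]
    - [[4.2,10.7,0],0]
    - [[5.9,15,0],0]
    - [[7.6,19.4,0],0]
    - [[9.3,23.8,0],0]
    - [[11,28.2,0],0]
    - [[12.7,32.6,0],0]
    - [[14.4,37,0],0]
    - [[16.1,41.4,0],0]

```text
clock: 26.65
tool_pos: [0.5016, 0.1059, 0.147]
orientation: [-180.0, -0.1, -176.5]
force: [1.5, -0.6, -1.5]
opening: 0.0563
```

Request:
apply_moves:
  motion:
    - [[1.7,4.4,0],0]
    - [[3.4,8.8,0],0]
    - [[5.1,13.2,0],0]
    - [[6.8,17.5,0],0]
    - [[8.2,20.5,0],0]
    - [[8.7,21.9,0],0]
    - [[8.7,21.9,0],0]
    - [[8.7,21.9,0],0]
    - [[8.7,21.9,-3],0]
    - [[8.7,21.9,-3],0]

```text
clock: 27.65
tool_pos: [0.5865, 0.3205, 0.1146]
orientation: [-179.8, -0.3, -176.6]
force: [-1.0, -0.8, -1.6]
opening: 0.0563
```

```bash
python3 - <<'E'
from h import *
from meas import seg
o=ctrl.get_obs(); print(o["tool_pos"],o["orientation"],o["clock"],o["opening"])
snap("wrist","w9"); snap("side","d9")
P,p,d=cloud("w9")
m=seg(P,p,"saucer"); q=(P[m][:,:2]*1000).astype(np.float32); print(len(q),cv2.minEnclosingCircle(q),cv2.minAreaRect(q))
a=cv2.imread("pics/w9.png"); b=cv2.imread("pics/d9.png")[230:420,60:320]
cv2.imwrite("pics/m9.png",np.hstack([cv2.resize(a,(400,300)),cv2.resize(b,(400,292))[:300] if 0 else cv2.resize(b,(400,300))]))
E
```

```text
[0.58653136 0.32049952 0.11460779] [-179.81974209   -0.32980672 -176.63968811] 27.65 0.056293032249277314
1171 ((589.7656860351562, 324.2559814453125), 48.902374267578125) ((591.11962890625, 311.14739990234375), (96.76229095458984, 70.00035095214844), 7.031286239624023)
```

View pics/m9.png

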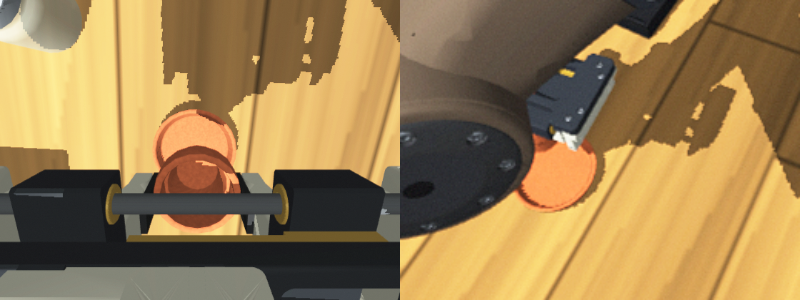

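The wrist view puts the saucer centre at (590,324), matching the earlier estimate. The pot is in front of it in the view at (197,185). I'll settle, then lower partway.

Request:
apply_moves:
  motion:
    - [[0,0,-2],0]
    - [[0,0,-4],0]
    - [[0,0,-5],0]
    - [[0,0,-5],0]
    - [[0,0,-5],0]

```text
clock: 28.25
tool_pos: [0.5897, 0.3234, 0.0693]
orientation: [180.0, 0.1, -176.5]
force: [0.4, 0.9, -1.0]
opening: 0.0565
```

Request:
apply_moves:
  motion:
    - [[0,0,-1.5],0]
    - [[0,0,-2.7],0]
    - [[0,0,-3.3],0]
    - [[0,0,-3.45],0]
    - [[0,0,-3.45],0]
    - [[0,0,-3.45],0]

```text
clock: 28.85
tool_pos: [0.589, 0.3232, 0.0335]
orientation: [-180.0, -0.0, -176.5]
force: [-2.1, -0.2, 3.0]
opening: 0.0563
```

Request:
apply_moves:
  motion:
    - [[0,0,0],0]
    - [[0,0,0],0]
    - [[0,0,0],0]
    - [[0,0,1],0]
    - [[0,0,4],0]
    - [[0,0,8],0]
    - [[0,0,12],0]
    - [[-4,0,14],0]
    - [[-9,0,14],0]
    - [[-14,0,14],0]
  hand: 7.4

```text
clock: 29.85
tool_pos: [0.4483, 0.3234, 0.1749]
orientation: [179.9, 0.1, -176.6]
force: [-1.7, 1.7, -0.7]
opening: 0.0741
```

Request:
apply_moves:
  motion:
    - [[-5,0,2],0]
    - [[-8,0,3],0]
    - [[-8,0,3],0]
    - [[-8,0,3],0]
    - [[-8,0,3],0]
    - [[-8,0,3],0]

```text
clock: 30.45
tool_pos: [0.3698, 0.3231, 0.203]
orientation: [-179.9, -0.0, -176.6]
force: [0.3, 0.4, 0.5]
opening: 0.0743
```

```bash
python3 - <<'E'
from h import *
from meas import seg
o=ctrl.get_obs(); print(o["tool_pos"],o["clock"],o["opening"])
for n in("scene","side"): snap(n,n+"F")
for f in("sceneF","sideF"):
    P,p,d=cloud(f); print(f)
    for n in("red","yellow","blue","terra","saucer","green","purple"):
        m=seg(P,p,n) if n not in("red","yellow","blue") else None
        if m is None:
            hsv=cv2.cvtColor(p,cv2.COLOR_BGR2HSV); h,s=[hsv[...,i].astype(int) for i in(0,1)]
            z=P[...,2]; m={"red":((h<6)|(h>175))&(s>200),"yellow":(h>24)&(h<34)&(s>170),"blue":(h>100)&(h<125)&(s>120)}[n]&(z>.008)&(z<.06)&(P[...,0]<.9)&(P[...,0]>.4)&(abs(P[...,1])<.4)
        k,l,st,ce=cv2.connectedComponentsWithStats(m.astype(np.uint8))
        for i in range(1,k):
            if st[i,4]<60: continue
            q=P[l==i]; print(n,st[i,4],np.round(ce[i]),np.round(cv2.minEnclosingCircle((q[:,:2]*1000).astype(np.float32))[0],1),"rectang",round(cv2.minAreaRect((q[:,:2]*1000).astype(np.float32))[2],1),"zmed/max",np.round(np.median(q[:,2])*1000,1),np.round(q[:,2].max()*1000,1))
    m=(P[...,2]>.02)&(P[...,2]<.04)&(np.hypot(P[...,0]-.6525,P[...,1]-.0535)<.033); q=P[m]; print("tin",len(q),q.mean(0),np.percentile(q[:,2],[5,50,95]))
E
```

```text
[0.36979107 0.32312824 0.20302969] 30.45 0.07434431464831379
sceneF
red 145 [220. 292.] [ 575.7 -269.5] rectang 89.5 zmed/max 18.7 24.1
blue 757 [329. 251.] [639.8 -16.7] rectang 75.9 zmed/max 45.9 52.2
terra 209 [417. 168.] [590.6 317.7] rectang 83.2 zmed/max 53.7 61.2
saucer 166 [416. 181.] [592.2 321.4] rectang 33.2 zmed/max 14.8 21.4
saucer 210 [220. 292.] [ 574.6 -269.6] rectang 89.7 zmed/max 18.2 21.6
saucer 62 [554. 304.] [1022.2  265.6] rectang 48.2 zmed/max 16.3 21.8
green 270 [299. 319.] [ 756.3 -204.5] rectang 52.3 zmed/max 84.1 88.7
purple 157 [155. 193.] [ 254.8 -249.4] rectang 70.9 zmed/max 50.3 54.8
purple 175 [102. 217.] [ 248.4 -387.4] rectang 33.6 zmed/max 50.1 55.0
purple 203 [111. 254.] [ 361.1 -415.9] rectang 60.4 zmed/max 50.2 57.6
purple 215 [146. 266.] [ 440.5 -370.1] rectang 75.0 zmed/max 50.6 56.9
tin 454 [0.65621827 0.04863934 0.02858901] [0.02384027 0.02895378 0.03166577]
sideF
terra 426 [156. 327.] [586.7 322.6] rectang 31.0 zmed/max 55.4 60.3
saucer 72 [  5. 247.] [1008.5  280.5] rectang 27.5 zmed/max 16.1 22.0
saucer 393 [160. 342.] [586.6 324.8] rectang 51.4 zmed/max 15.2 19.0
saucer 88 [157. 329.] [592.8 318.4] rectang 55.8 zmed/max 16.4 21.9
tin 150 [0.66191238 0.06761988 0.02841748] [0.0226999  0.02907302 0.03138673]
```

View pics/sceneF.png

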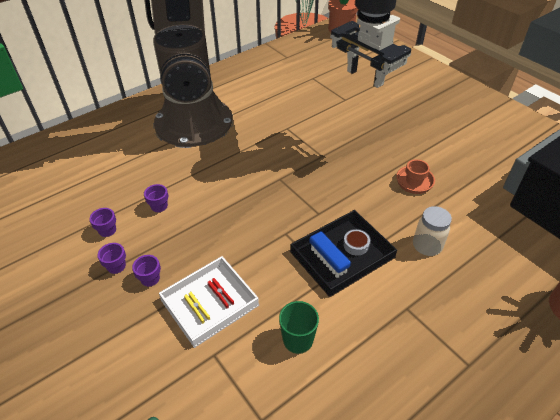

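View pics/sideF.png

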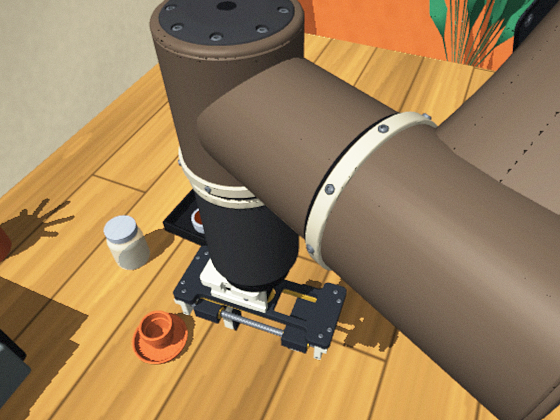

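```bash
python3 - <<'E'
from h import *
P,p,d=cloud("sceneF")
hsv=cv2.cvtColor(p,cv2.COLOR_BGR2HSV).astype(int); z=P[...,2]
m=(hsv[...,0]>100)&(hsv[...,0]<125)&(hsv[...,1]>190)&(hsv[...,2]>90)&(z>.042)&(abs(P[...,0]-.65)<.09)&(abs(P[...,1])<.1)
q=P[m]; print("blue",len(q),cv2.minAreaRect((q[:,:2]*1000).astype(np.float32)),np.percentile(q[:,2],[5,50,95]))
def tilt(q):
    A=np.c_[q[:,:2],np.ones(len(q))]; c,*_=np.linalg.lstsq(A,q[:,2],rcond=None); return np.hypot(*c[:2])
print("tilt brush top",tilt(q[q[:,2]>.0445]))
m=(np.hypot(P[...,0]-.653,P[...,1]-.053)<.022); q=P[m]; print("tin",tilt(q),np.median(q[:,2]))
m=(hsv[...,0]>20)&(hsv[...,0]<36)&(hsv[...,1]>140)&(abs(P[...,0]-.572)<.06)&(abs(P[...,1]+.3)<.07); q=P[m]; print("yel",len(q),cv2.minAreaRect((q[:,:2]*1000).astype(np.float32)),np.percentile(q[:,2],[5,50,95]))
cv2.imwrite("pics/fc.png",np.hstack([cv2.resize(p[200:300,280:405],(400,320),interpolation=3),cv2.resize(p[250:350,150:275],(400,320),interpolation=3)]))
cv2.imwrite("pics/fd.png",cv2.resize(p[145:205,380:460],(640,480),interpolation=3))
E
```

```text
blue 592 ((647.30224609375, -28.23870086669922), (33.97324752807617, 109.0423583984375), 86.23589324951172) [0.04335125 0.04644246 0.0492656 ]
tilt brush top 0.0019717891378078886
tin 0.019835864377940476 0.02934046842901039
yel 218 ((573.9661254882812, -330.33929443359375), (19.04917335510254, 76.80280303955078), 89.48368835449219) [0.01272473 0.01835376 0.02105199]
```

View pics/fc.png

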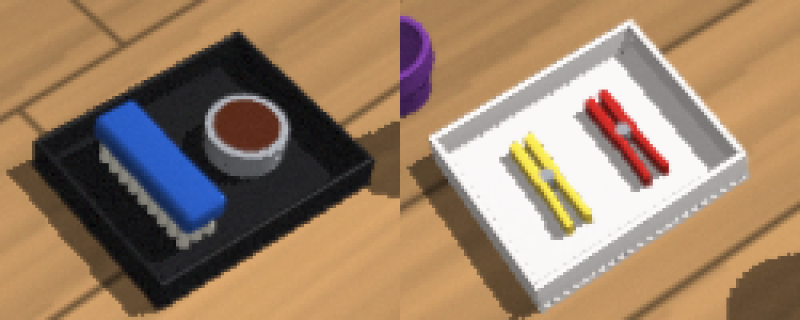

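View pics/fd.png

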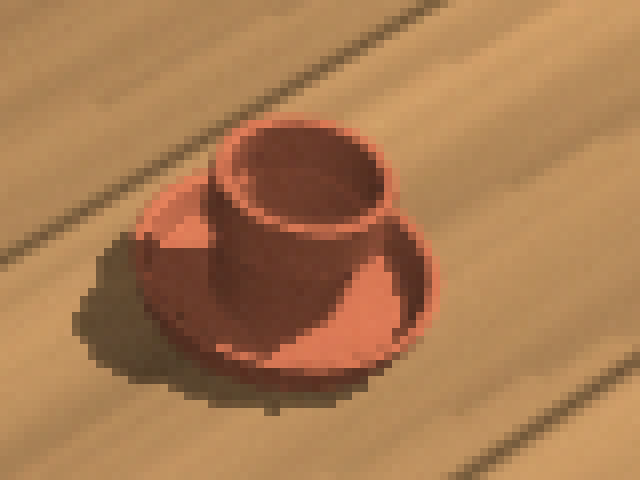

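Everything checks out. Brush, tin and pegs lie flat at tray-floor height, and the pot stands upright on the saucer floor. Handing in.

```bash
python3 -c "
from plant import ctrl
print(ctrl.close_job())"
```

```text
the job is handed in; nothing more can be done
None
```

I sorted all five objects, one grasp each, and handed the job in at about 30.6 s of the 112 s allowed. No verdict is reported, so the results below are my own last camera checks.

| Object | Where it ended | Height and tilt |
|---|---|---|
| Brush | black tray, about (-1, -39) mm from its centre, aligned with the tray | top at 46 mm (47 expected), fitted tilt under 0.01 rad |
| Tin | black tray, other half; released about 42 mm from the centre | top at 29 mm (29 expected), fitted tilt 0.02 rad |
| Red and yellow pegs | white tray, about 30 mm either side of the middle, along the tray's x | tops at 18–19 mm (19 expected) |
| Pot | terracotta saucer, within 1–5 mm of its centre | upright, rim at 54–55 mm median (57 expected at the top) |

- **Bystanders:** The cup measured within 1–2 mm of where it started. The jar and purple pots look unmoved in the last scene picture; I did not re-measure the jar.
- **Disagreements:** The scene and side cameras differed by 3–7 mm, so I used their averages and checked them with the wrist camera. The first automatic angle for the placed brush (75.9°) was wrong because of a loose colour mask. A tighter mask gave 86.2°, matching the tray.
- **Limited check:** In the last side picture the arm hid most of the trays. The checks on the brush and pegs there rest on the scene camera alone, and the tin's mostly so.

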